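Unscrew the red lid of the jam jar

TASK

Open the jam jar with the red lid: unscrew its lid anticlockwise (seen from above) in at least two separate twists, letting go of the lid about half-way to take a fresh grip. When it has come free, lift it off and set it down the right way up, wholly on the round cork mat, and let go.

Things in the scene. Friction and masses are not known exactly. Their poses are not given: they have to be found in the camera images.
- jam_jar: Glass jar of red jam, 75 mm across, held firmly (cannot slide or turn) in a grey holder 100 mm across, 24 mm high. A like jar of marmalade with a yellow lid stands at least 140 mm away. Origin: centre of the holder's underside, on the worktop; z up. Shoulder 93 mm, rim 118 mm above it; bare neck 42 mm across from 93 mm up to the closed lid's lower edge at 104 mm.
- jam_lid: Loose red lid, ribbed rim, white dot on top: 60 mm across, 32 mm high, 60 g. Origin: its centre, half-way up, 120 mm above the jar's when closed; z up, x to the dot. Closed: yaw 0 +-6 deg in the jar's frame. Turns anticlockwise (yaw grows) easily, level, without rising; held down by lugs until a yaw of 116 deg, it lifts straight off at 116 to 148 (aim for 132). Firm stops at 148 and -9.
- lid_mark (a point): Point on top of the red lid near its white dot, 25 mm from the lid's axis along the lid's x, 16 mm above the lid's centre: shows how far the lid has turned.
- cork_mat: Round cork mat, 130 mm in diameter, 6 mm thick, fixed on the worktop, to the left of the jars. Origin: centre of its underside; z up. (Wall cabinets overhang the back of the worktop, beyond about x = 0.6 m, from 0.5 m up: do not swing the arm into them.)

How it is judged (in metres and radians):
On the way, in this order (a step that is already met when the one before it is completed fails the run):
1. the lid has been turned anticlockwise part of the way (25 to 110 degrees), and let go of there, still on the jar (x of lid_mark in the frame of jam_jar between -0.0085 and 0.0226 m and y of lid_mark in the frame of jam_jar above 0.005 m and z of jam_lid in the frame of jam_jar below 0.126 m and horizontal distance between jam_lid and jam_jar below 0.01 m and contact force between the fingers and jam_lid below 0.2 N), for 0.1 s.
2. the lid has been turned on past 112 degrees, to where it is free, still on the jar (x of lid_mark in the frame of jam_jar below -0.0094 m and y of lid_mark in the frame of jam_jar above 0.005 m and z of jam_lid in the frame of jam_jar below 0.126 m and horizontal distance between jam_lid and jam_jar below 0.01 m), for 0.1 s.
3. the lid has been lifted clear of the jar, straight up (z of jam_lid in the frame of jam_jar above 0.142 m and angle between jam_lid's own z axis and vertical below 0.5 rad), for 0.05 s.
At the end, for the whole second after the job is handed in: The red lid lies at rest on the cork mat, right way up (within 10 degrees), its centre within 37 mm of the mat's centre, let go of (horizontal distance between jam_lid and cork_mat below 0.037 m and z of jam_lid in the frame of cork_mat between 0.017 and 0.027 m and z of lid_mark in the frame of cork_mat above 0.031 m and angle between jam_lid's own z axis and vertical below 0.17 rad and linear speed of jam_lid below 0.02 m/s and contact force between the fingers and jam_lid below 0.2 N); the robot touches nothing.
It also fails if it takes over 56 s, if anything falls off the work surface, if the arm or the gripper's body presses on something with over 40 N, if the wrist force passes 120 N, or if a joint passes its speed limit or range.

ROBOT

A 7-joint arm with a two-finger parallel gripper is mounted at the origin on a cart in front of the work surface, level with it; the furniture and walls round the work are solid. World frame = base frame: x ahead of the robot, y to its left, z up, the work surface at z = 0. Lengths are in mm, angles in rad, forces in N, time in s.
With the tool pointing down it reaches from about 400 to 850 mm from the base axis. Payload 4.4 kg.
Tool frame: the origin (TCP) lies at the very end of the fingers, on their centre line; the grasp point (between the pads) lies env.hold_point_z behind it (env.hold_point_z is the distance from the TCP to the grasp point, in mm); z points along the fingers, y is the line along which they close (so a half turn about z gives the same grasp; the last joint's range is limited). The gripper opens to 94 mm and grips with 3 to 60 N. Pads are 16 mm wide; open, the fingers measure 119 mm over their backs; the gripper's body (75 mm by 177 mm) begins 78 mm behind the grasp point.
Start: joints at [1.205, 0.628, 0.038, 1.517, -0.027, 0.996, -0.02], TCP at [191.993, -621.013, 205.478] pointing down, gripper open.
Joint ranges: [-3.06, 3.06], [-0.37, 2.12], [-1.25, 1.32], [0.18, 2.47], [-1.1, 4.24], [0.23, 1.98], [-2.94, 2.94]. Speed limits (rad/s): [2.57, 2.57, 3.14, 3.14, 3.14, 3.14, 3.14].

INTERFACE

Orientations are given as a 3x3 rotation matrix whose columns are the frame's x, y, z axes.
In Python, from bench import env gives the robot as it stands. The module is installed in compiled form; this text tells all that it offers.
- The arm moves only by the tool send_rows, never from a script. Its argument "plan" is a list of rows, each a list of 2 entries, a list of its own where there are three numbers: the shift along the tool's x, y, z in m, then the turn, a rotation vector about the tool's x, y, z in degrees. A call has 1 to 12 rows; each row shifts and turns the commanded pose from where the row before left it, along the tool's axes as they then stand; what a row does not reach is not made up. A row lasts 1/8 s, in which the tool goes at most 62.5 mm and 10.7 degrees, less where a joint would pass 70% of its speed; a pose out of reach is approached as far as the arm can. A call is refused whole if a number of a shift passes 0.0625 or a number of a turn 10.7, either way. A call with a gripper value outside its range is refused whole. "claw" is the closure, from 0 (fully open) to 1 (shut), set as the call begins (left out, the last holds). The fingers move at their own pace and stop on an object; "grip_force" is the grip in N (left out, the last holds). Time passes only in rows, so rows that do not move let the fingers close. It gives the time, the measured TCP pose, the force, the opening and the grip force at its end, in the units of the state.
- env.get_state(): the state, without advancing time (a new reading comes with each control period).
- env.capture(name): name is "scene" or "top" or "wrist"; returns the picture (420x560x3 uint8, red, green, blue); there is no depth.
- env.camera_params(name): a dict with "intrinsics" (3x3 intrinsics, pixels), "world_from_camera" (4x4, takes a point from camera to world coordinates). Camera axes: x right, y up, looking along -z (the intrinsics and any distortion apply to the point x, -y, -z); pixel columns grow to the right and rows downward; lengths in mm; the calibration is good to about 2 mm. A picture is of the moment at which its call begins: read the wrist's pose just before it. camera_params takes no time and is no camera call; for the wrist camera it gives the pose at the moment of the call.
- env.sign_off(): hands the job in; it is judged then, once.
The state is a dict: "time_s": time; "qpos": joint angles; "qvel": joint speeds; "effort": joint torques, N m; "eef_pos": TCP position; "orientation": TCP orientation; "ft_force": force on the tool from outside, world axes, zero at the start; "moment": the same for the moment, N m; "finger_gap": finger opening in mm; "gripper_force": force on a finger pad.
Only numpy, scipy, OpenCV 4.12 (cv2) and the standard library are available. Lean on these libraries where they do the work, as an engineer would, in place of code of your own. Each camera call takes 0.05 s, during which the arm holds its last target. There are 200 camera calls.

## Working session

There is one attempt and no reset: what is moved stays moved. The work goes in short steps, Python scripts to look and compute and a tool call to move; the robot and the scene stay as the last step left them, time stands still between calls to the robot, and variables do not carry over. Pictures are saved under pics/ and viewed, at most 10 in all, crops included, and the job is handed in when it is done.

Besides the shell and the picture viewer there is one more tool, called as name(argument=value, ...) on one line, values as JSON. send_rows: Moves the arm, as the interface text tells. Its arguments: {"type":"object","properties":{"plan":{"type":"array"},"claw":{"type":"number"},"grip_force":{"type":"number"}},"required":["plan"]}

```bash
mkdir -p pics; cat > h.py <<'E'
from bench import env
import numpy as np, cv2
def ray(name,uv,z):
    p=env.camera_params(name);K=np.array(p["intrinsics"]);T=np.array(p["world_from_camera"])
    d=np.linalg.inv(K)@[uv[0],uv[1],1];d=T[:3,:3]@[d[0],-d[1],-d[2]];o=T[:3,3]
    return o+d*(z-o[2])/d[2]
def proj(name,P):
    p=env.camera_params(name);K=np.array(p["intrinsics"]);T=np.linalg.inv(np.array(p["world_from_camera"]))
    c=T[:3,:3]@np.array(P)+T[:3,3];q=K@[c[0],-c[1],-c[2]];return q[:2]/q[2]
def save(name,f,crop=None,s=1):
    im=env.capture(name)[:,:,::-1]
    if crop: a,b,c,d=crop; im=im[b:d,a:c]
    cv2.imwrite("pics/"+f,cv2.resize(im,None,fx=s,fy=s,interpolation=cv2.INTER_CUBIC))
E
python3 - <<'E'
from h import *
a=env.capture("top");b=env.capture("scene")
cv2.imwrite("pics/t0.png",a[:,:,::-1]);cv2.imwrite("pics/s0.png",b[:,:,::-1])
for n in("top","scene","wrist"):
    p=env.camera_params(n);print(n,p)
print(env.hold_point_z,env.get_state())
E
```

```text
top {'intrinsics': array([[440.05096977,   0.        , 277.13505021],
       [  0.        , 440.05096977, 209.62222845],
       [  0.        ,   0.        ,   1.        ]]), 'world_from_camera': array([[-2.73021708e-03,  9.78732049e-01, -2.05124649e-01,
         2.62917358e+02],
       [-9.99996208e-01, -2.59802298e-03,  9.13777877e-04,
        -6.95878227e+01],
       [ 3.61425141e-04,  2.05126366e-01,  9.78735431e-01,
         1.15734574e+03],
       [ 0.00000000e+00,  0.00000000e+00,  0.00000000e+00,
         1.00000000e+00]])}
scene {'intrinsics': array([[442.20282026,   0.        , 277.9451963 ],
       [  0.        , 442.20282026, 208.83339584],
       [  0.        ,   0.        ,   1.        ]]), 'world_from_camera': array([[-7.63876936e-01,  5.23841240e-01, -3.76938167e-01,
         7.03048373e+01],
       [-6.45131670e-01, -6.04217728e-01,  4.67681585e-01,
         4.22397938e+02],
       [ 1.72381784e-02,  6.00425925e-01,  7.99494561e-01,
         9.29543003e+02],
       [ 0.00000000e+00,  0.00000000e+00,  0.00000000e+00,
         1.00000000e+00]])}
wrist {'intrinsics': arr
[... 645 characters left out ...]
1 ]), 'qvel': array([-0.00075251, -0.00207343,  0.00018884, -0.00207947, -0.00167539,
        0.00069452, -0.00170271]), 'effort': array([ 1.63066936e-03, -5.50798130e+01,  1.14704266e+00, -1.87121075e+01,
       -5.22010261e-02,  1.92425604e-02,  4.30322530e-05]), 'eef_pos': array([ 191.82979894, -620.43932434,  204.69102741]), 'orientation': array([[ 9.55402627e-01,  2.95305908e-01, -4.89982985e-04],
       [ 2.95306315e-01, -9.55401343e-01,  1.56678330e-03],
       [-5.45003779e-06, -1.64160395e-03, -9.99998653e-01]]), 'ft_force': array([-1.15450945, -0.03303804,  0.57996808]), 'moment': array([-0.03193834,  0.04520157,  0.03045426]), 'gripper_force': 0.0, 'finger_gap': 94.27844295209748}
```

View pics/t0.png

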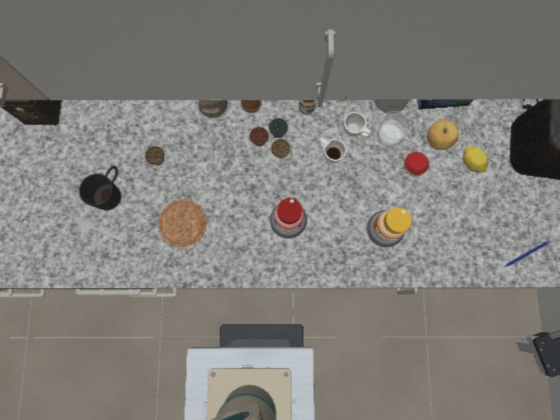

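View pics/s0.png

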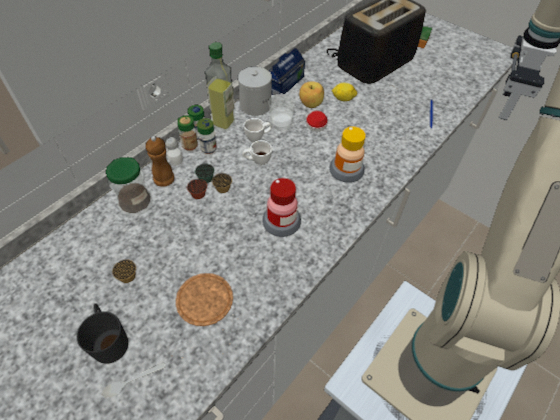

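The top view shows the red lid near (290,211) with its dot near (291,201), the cork mat at (182,223) and the marmalade jar at (398,220). The scene view agrees. The arm stands off to the right.

```bash
python3 - <<'E'
from h import *
im=cv2.imread("pics/t0.png");cv2.imwrite("pics/t0c.png",cv2.resize(im[180:250,140:330],None,fx=4.2,fy=4.2,interpolation=cv2.INTER_CUBIC))
h=cv2.cvtColor(im,cv2.COLOR_BGR2HSV).astype(int);H,S,V=h[...,0],h[...,1],h[...,2]
m=((H>4)&(H<18)&(S>90)).astype(np.uint8);m[:,:140]=0;m[:,225:]=0;m[:180]=0;m[265:]=0
m=cv2.morphologyEx(m,cv2.MORPH_OPEN,np.ones((3,3)))
c=max(cv2.findContours(m,0,1)[0],key=cv2.contourArea);print(cv2.fitEllipse(c))
print("mat",ray("top",cv2.fitEllipse(c)[0],6))
for z in(104,120,136):print(z,ray("top",(290,211),z))
print("marm",ray("top",(398,220),136))
E
```

```text
((181.96731567382812, 222.825927734375), (45.05464172363281, 47.177188873291016), 49.94881057739258)
mat [469.05379722 182.2302174    6.        ]
104 [ 480.15487951 -102.00523252  104.        ]
120 [ 476.85510792 -101.51282197  120.        ]
136 [ 473.55533633 -101.02041142  136.        ]
marm [ 451.19189782 -355.71011202  136.        ]
```

View pics/t0c.png

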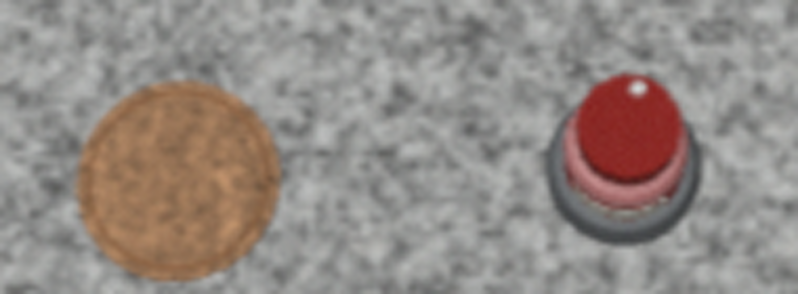

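send_rows(plan=[[[0.02,-0.02,0],[0,0,0]],[[0.036,-0.035,0],[0,0,0]],[[0.038,-0.037,0],[0,0,0]],[[0.038,-0.037,0],[0,0,0]],[[0.038,-0.037,0],[0,0,0]],[[0.038,-0.037,0],[0,0,0]],[[0.038,-0.037,0],[0,0,0]],[[0.038,-0.037,0],[0,0,0]],[[0.038,-0.037,0],[0,0,0]],[[0.038,-0.037,0],[0,0,0]],[[0.036,-0.035,0],[0,0,0]],[[0.028,-0.025,0],[0,0,0]]], claw=0, grip_force=25)

```text
time_s: 1.6
eef_pos: [476.3, -100.7, 205.3]
orientation: [[0.955, 0.297, -0.0], [0.297, -0.955, 0.001], [-0.0, -0.001, -1.0]]
ft_force: [1.1, 0.3, -0.5]
finger_gap: 93.9
gripper_force: 0.0
```

send_rows(plan=[[[0,0,0],[0,0,0]],[[0,0,0],[0,0,0]]])

```text
time_s: 1.85
eef_pos: [475.0, -103.8, 205.2]
orientation: [[0.956, 0.295, -0.001], [0.295, -0.956, -0.001], [-0.001, 0.0, -1.0]]
ft_force: [-0.1, 0.3, 0.7]
finger_gap: 94.1
gripper_force: 0.0
```

```bash
python3 - <<'E'
from h import *
s=env.get_state();print(s["eef_pos"],s["qpos"],s["orientation"][:,0])
save("wrist","w1.png")
P=ray("top",(290,210.2),136);print(P)
for a in [P,P-[0,0,32],s["eef_pos"]]:print(proj("wrist",a))
np.save("cam.npy",env.camera_params("wrist")["world_from_camera"])
E
```

```text
[ 474.99097825 -103.84545583  205.21644381] [ 0.17227587  0.39708461 -0.0210013   1.96110933  0.01243839  0.78454912
 -1.12744053] [ 0.95555444  0.29481219 -0.00122036]
[ 475.49185154 -101.03731203  136.        ]
[279.67077201 222.71931451]
[280.13398525 212.87256465]
[282.17445256 256.65360445]
```

View pics/w1.png

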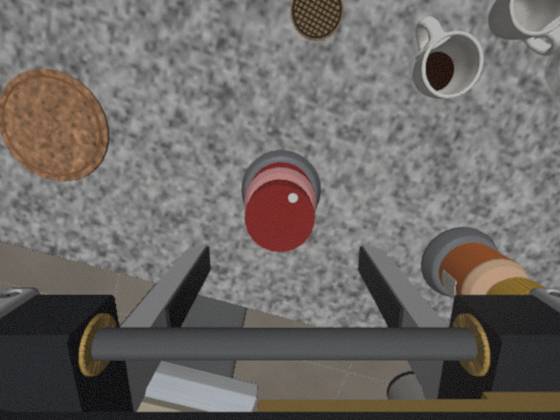

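The wrist view shows the lid's top disc centred near (280.5,216), about 71 px wide, with the dot at (293,198).

```bash
python3 - <<'E'
from h import *
im=cv2.imread("pics/w1.png");h=cv2.cvtColor(im,cv2.COLOR_BGR2HSV).astype(int)
m=(((h[...,0]<5)|(h[...,0]>174))&(h[...,1]>185)).astype(np.uint8);m[:,:200]=0;m[:,360:]=0;m[:150]=0;m[290:]=0
r=np.where(m.sum(1)>3)[0];print([(int(y),int(np.where(m[y])[0].min()),int(np.where(m[y])[0].max())) for y in r[::5]],r[-1])
c=ray("wrist",(280.5,215.5),136);d=ray("wrist",(293,198),136);print(c,d,np.degrees(np.arctan2(*(d-c)[1::-1])))
print("mat",ray("wrist",(53,125),6))
m2=cv2.imread("pics/t0.png");m2=m2[195:235,270:310].astype(int);b=(m2[...,2]>100)&(m2[...,1]<60);
for y in range(0,40):
  q=np.where(b[y])[0]
  if len(q):print(y+195,q.min()+270,q.max()+270,end="; ")
E
```

```text
Traceback (most recent call last):
IndexError: index -1 is out of bounds for axis 0 with size 0
```

```bash
python3 - <<'E'
from h import *
im=cv2.imread("pics/w1.png").astype(int)
for y in (160,170,190,215,225,235,245,250,255):print(y,im[y,280],end=' ')
m=((im[...,2]>90)&(im[...,1]<50)&(im[...,0]<50)).astype(np.uint8);m[:,:220]=0;m[:,340:]=0;m[:150]=0;m[270:]=0
print([(int(y),int(np.where(m[y])[0].min()),int(np.where(m[y])[0].max())) for y in np.where(m.sum(1)>3)[0][::5]],np.where(m.sum(1)>3)[0].max())
c=ray("wrist",(280.5,215.5),136);d=ray("wrist",(293,198),136);print(c,d,np.degrees(np.arctan2(*(d-c)[1::-1])))
print("mat",ray("wrist",(53,125),6))
E
```

```text
160 [113 111 108] 170 [117 113 162] 190 [ 37  42 120] 215 [ 40  46 124] 225 [ 31  35 117] 235 [ 42  45 122] 245 [ 41  44 124] 250 [ 45  45 123] 255 [122 120 123] [(163, 276, 286), (168, 263, 297), (180, 274, 284), (185, 263, 294), (190, 257, 303), (195, 253, 306), (200, 250, 309), (205, 247, 311), (210, 246, 313), (215, 246, 313), (220, 246, 312), (225, 247, 312), (230, 248, 310), (235, 251, 308), (240, 255, 304), (245, 261, 297), (250, 272, 284)] 250
[481.80551648 -99.85484956 136.        ] [ 499.33641356 -105.39689339  136.        ] -17.543312083375127
mat [473.89214392 182.04527782   6.        ]
```

send_rows(plan=[[[0.004,-0.002,0.01],[0,0,0]],[[0,0,0.015],[0,0,0]],[[0,0,0.015],[0,0,0]],[[0,0,0.012],[0,0,0]],[[0,0,0],[0,0,0]],[[0,0,0],[0,0,0]]])

```text
time_s: 2.65
eef_pos: [479.2, -100.2, 153.7]
orientation: [[0.956, 0.295, 0.001], [0.295, -0.956, -0.0], [0.0, 0.0, -1.0]]
ft_force: [-0.0, 1.1, -0.0]
finger_gap: 94.3
gripper_force: 0.0
```

```bash
python3 - <<'E'
from h import *
s=env.get_state();print(s["eef_pos"])
save("wrist","w2.png",(160,150,420,310),3)
im=env.capture("wrist")[:,:,::-1].astype(int)
m=((im[...,2]>90)&(im[...,1]<50)&(im[...,0]<50)).astype(np.uint8);m[:,:200]=0;m[:,360:]=0;m[:150]=0;m[320:]=0
print([(int(y),int(np.where(m[y])[0].min()),int(np.where(m[y])[0].max())) for y in np.where(m.sum(1)>3)[0][::4]])
e=s["eef_pos"];print(proj("wrist",e))
for z in(136,):
  for x in(478.5,):print(proj("wrist",[475.5,-101,136]),proj("wrist",[481,-100.5,136]))
E
```

```text
[ 479.21191663 -100.23805672  153.67987767]
[(174, 276, 289), (178, 265, 300), (182, 259, 306), (186, 255, 309), (190, 252, 312), (199, 270, 293), (203, 261, 302), (207, 259, 304), (211, 257, 305), (215, 249, 311), (219, 247, 316), (223, 246, 318), (227, 243, 320), (231, 242, 321), (235, 241, 322), (239, 240, 323), (243, 240, 323), (247, 240, 323), (251, 240, 322), (255, 241, 322), (259, 242, 320), (263, 244, 318), (267, 247, 316), (271, 250, 313), (275, 254, 309), (279, 260, 303), (283, 269, 293)]
[282.89131744 257.16578067]
[282.45252577 252.02929693] [284.10545837 244.7319668 ]
```

View pics/w2.png

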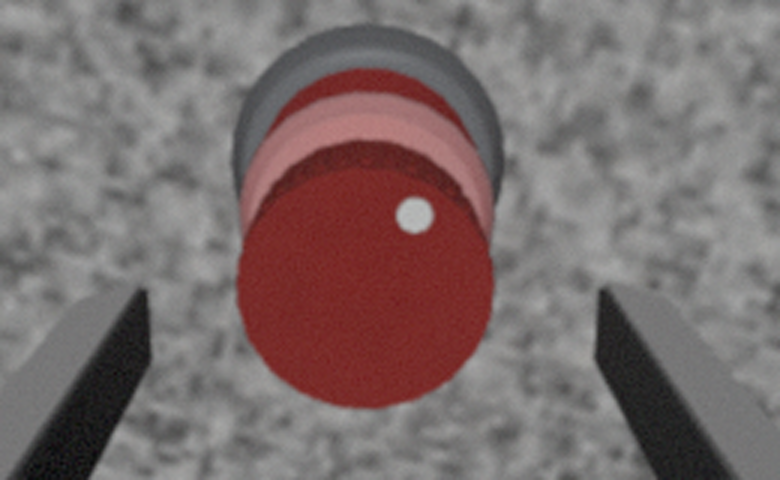

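The top disc is centred at (281.7,245.7) and the fingertip midpoint is at (284.6,258). At lid height that puts the lid about 1.5 mm in +x and 2 mm in -y of the tool. I'll descend and grip.

send_rows(plan=[[[0.0015,-0.002,0.01],[0,0,0]],[[0,0,0.015],[0,0,0]],[[0,0,0.015],[0,0,0]],[[0,0,0.01],[0,0,0]],[[0,0,0],[0,0,0]]])

```text
time_s: 3.38
eef_pos: [479.2, -97.5, 102.8]
orientation: [[0.955, 0.295, -0.002], [0.295, -0.955, 0.0], [-0.001, -0.001, -1.0]]
ft_force: [0.3, 0.1, 0.0]
finger_gap: 93.6
gripper_force: 0.0
```

send_rows(plan=[[[0,0,0],[0,0,0]],[[0,0,0],[0,0,0]],[[0,0,0],[0,0,0]],[[0,0,0],[0,0,0]],[[0,0,0],[0,0,0]]], claw=1, grip_force=20)

```text
time_s: 4.0
eef_pos: [480.0, -97.8, 103.7]
orientation: [[0.955, 0.295, 0.0], [0.295, -0.955, -0.0], [0.0, 0.0, -1.0]]
ft_force: [-0.1, 1.0, 3.4]
finger_gap: 60.2
gripper_force: 20.0
```

send_rows(plan=[[[0,0,0],[0,0,-4]],[[0,0,0],[0,0,-8]],[[0,0,0],[0,0,-9]],[[0,0,0],[0,0,-9]],[[0,0,0],[0,0,-9]],[[0,0,0],[0,0,-9]],[[0,0,0],[0,0,-9]],[[0,0,0],[0,0,-8]],[[0,0,0],[0,0,0]],[[0,0,0],[0,0,0]]])

```text
time_s: 5.25
eef_pos: [479.3, -97.4, 103.7]
orientation: [[0.137, 0.991, -0.001], [0.991, -0.137, 0.0], [0.0, -0.001, -1.0]]
ft_force: [-2.3, 0.7, 6.1]
finger_gap: 60.0
gripper_force: 20.0
```

```bash
python3 - <<'E'
from h import *
s=env.get_state();print(s["qpos"],s["ft_force"],s["moment"],s["eef_pos"])
save("wrist","w3.png",(160,150,420,310),3)
E
```

```text
[ 0.38159723  0.57866262 -0.34639266  2.04951785  0.35089792  0.57001563
 -0.34842067] [-2.29921736  0.70113198  6.12352757] [0.26040552 0.28916427 0.11901838] [479.31942067 -97.39341235 103.68699496]
```

View pics/w3.png

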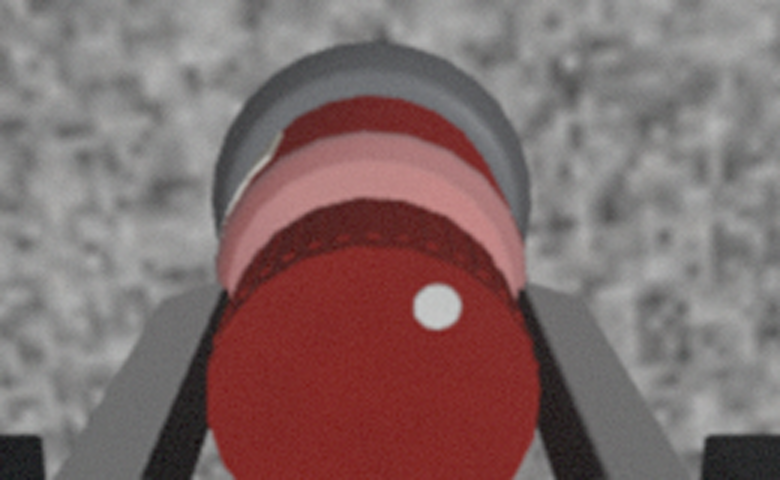

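The dot kept its place relative to the fingers, at crop (437,306), so the lid has turned about 65°. Now I'll let go and check that the lid doesn't move.

send_rows(plan=[[[0,0,0],[0,0,0]],[[0,0,0],[0,0,0]],[[0,0,0],[0,0,0]],[[0,0,0],[0,0,0]],[[0,0,0],[0,0,0]],[[0,0,0],[0,0,0]],[[0,0,0],[0,0,0]]], claw=0)

```text
time_s: 6.18
eef_pos: [479.8, -97.7, 103.5]
orientation: [[0.136, 0.991, -0.0], [0.991, -0.136, 0.0], [0.0, -0.0, -1.0]]
ft_force: [0.4, 0.7, -0.6]
finger_gap: 93.8
gripper_force: 0.0
```

send_rows(plan=[[[0,0,0],[0,0,0]],[[0,0,0],[0,0,0]],[[0,0,0],[0,0,0]],[[0,0,0],[0,0,0]],[[0,0,0],[0,0,0]],[[0,0,0],[0,0,0]]], claw=1)

```text
time_s: 6.92
eef_pos: [479.3, -97.7, 103.4]
orientation: [[0.136, 0.991, -0.001], [0.991, -0.136, -0.0], [-0.0, -0.001, -1.0]]
ft_force: [-1.7, 0.4, 1.8]
finger_gap: 60.1
gripper_force: 20.0
```

send_rows(plan=[[[0,0,0],[0,0,-4]],[[0,0,0],[0,0,-8]],[[0,0,0],[0,0,-9]],[[0,0,0],[0,0,-9]],[[0,0,0],[0,0,-9]],[[0,0,0],[0,0,-9]],[[0,0,0],[0,0,-9]],[[0,0,0],[0,0,-9]],[[0,0,0],[0,0,-1]],[[0,0,0],[0,0,0]],[[0,0,0],[0,0,0]]])

```text
time_s: 8.3
eef_pos: [478.2, -97.9, 103.4]
orientation: [[-0.859, 0.513, -0.003], [0.513, 0.859, -0.001], [0.002, -0.002, -1.0]]
ft_force: [-3.9, 0.0, 5.4]
finger_gap: 60.3
gripper_force: 20.0
```

```bash
python3 - <<'E'
from h import *
s=env.get_state();print(s["qpos"],s["ft_force"],s["moment"],s["eef_pos"])
save("wrist","w4.png",(160,150,420,310),3)
E
```

```text
[ 0.59773029  0.64324036 -0.67800636  2.04455305  0.64485591  0.67765963
  0.5265714 ] [-3.89652477  0.03839837  5.37965762] [ 0.10910569  0.99044807 -0.00937516] [478.24949559 -97.87164857 103.39547889]
```

View pics/w4.png

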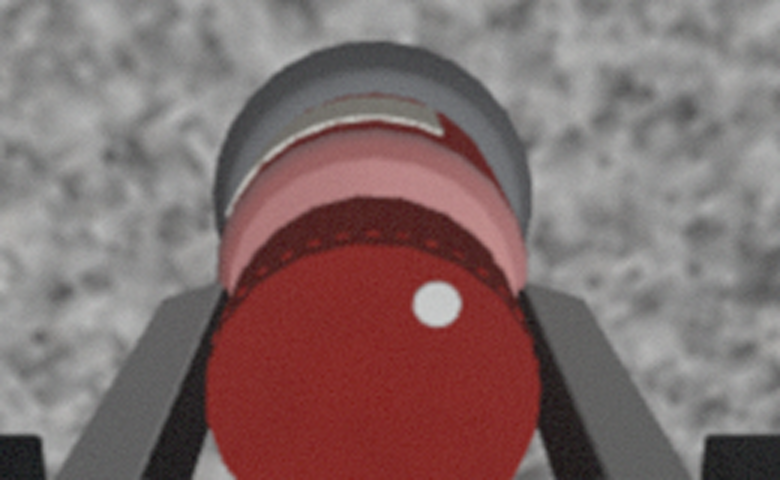

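The dot is still fixed relative to the fingers, at crop (437,303). The lid has turned 132° in total and there is no stop torque. I'll lift gently first.

send_rows(plan=[[[0,0,-0.005],[0,0,0]],[[0,0,-0.005],[0,0,0]],[[0,0,0],[0,0,0]]])

```text
time_s: 8.72
eef_pos: [479.9, -97.5, 113.8]
orientation: [[-0.859, 0.512, 0.001], [0.512, 0.859, 0.0], [-0.0, 0.0, -1.0]]
ft_force: [-2.7, 0.8, -1.3]
finger_gap: 60.0
gripper_force: 20.0
```

send_rows(plan=[[[0,0,-0.012],[0,0,0]],[[0,0,-0.02],[0,0,0]],[[0,0,-0.02],[0,0,0]],[[0,0,-0.008],[0,0,0]],[[0,0,0],[0,0,0]]])

```text
time_s: 9.35
eef_pos: [480.9, -97.8, 174.3]
orientation: [[-0.859, 0.513, 0.003], [0.513, 0.859, -0.0], [-0.002, 0.001, -1.0]]
ft_force: [-0.3, 0.3, -0.1]
finger_gap: 60.2
gripper_force: 20.0
```

send_rows(plan=[[[0.007,0.011,0],[0,0,0]],[[0.0136,0.0214,0],[0,0,0]],[[0.0164,0.0258,0],[0,0,0]],[[0.0164,0.0258,0],[0,0,0]],[[0.0164,0.0258,0],[0,0,0]],[[0.0164,0.0258,0],[0,0,0]],[[0.0164,0.0258,0],[0,0,0]],[[0.0164,0.0258,0],[0,0,0]],[[0.0164,0.0258,0],[0,0,0]],[[0.01,0.016,0],[0,0,0]],[[0.0052,0.0079,0],[0,0,0]],[[0,0,0],[0,0,0]]])

```text
time_s: 10.85
eef_pos: [471.3, 183.5, 173.1]
orientation: [[-0.86, 0.511, -0.001], [0.511, 0.86, -0.0], [0.001, -0.0, -1.0]]
ft_force: [0.5, -0.4, 0.0]
finger_gap: 60.4
gripper_force: 20.0
```

send_rows(plan=[[[0,0,0.02],[0,0,0]],[[0,0,0.025],[0,0,0]],[[0,0,0.025],[0,0,0]],[[0,0,0.025],[0,0,0]],[[0,0,0.025],[0,0,0]],[[0,0,0.015],[0,0,0]],[[0,0,0],[0,0,0]],[[0,0,0],[0,0,0]]])

```text
time_s: 11.85
eef_pos: [472.4, 183.1, 39.1]
orientation: [[-0.859, 0.513, 0.001], [0.513, 0.859, 0.0], [-0.001, 0.001, -1.0]]
ft_force: [0.1, -0.3, -0.8]
finger_gap: 60.3
gripper_force: 20.0
```

```bash
python3 - <<'E'
from h import *
s=env.get_state();print(s["qpos"],s["ft_force"],s["eef_pos"],s["finger_gap"])
save("scene","s5.png",(100,150,400,375),2.6)
E
```

```text
[-0.06141549  0.75115682 -0.55294543  2.03961629  0.74517502  0.55708247
 -0.11653644] [ 0.05495465 -0.26297491 -0.82540042] [472.35420051 183.07467084  39.1205746 ] 60.30165213533009
```

View pics/s5.png

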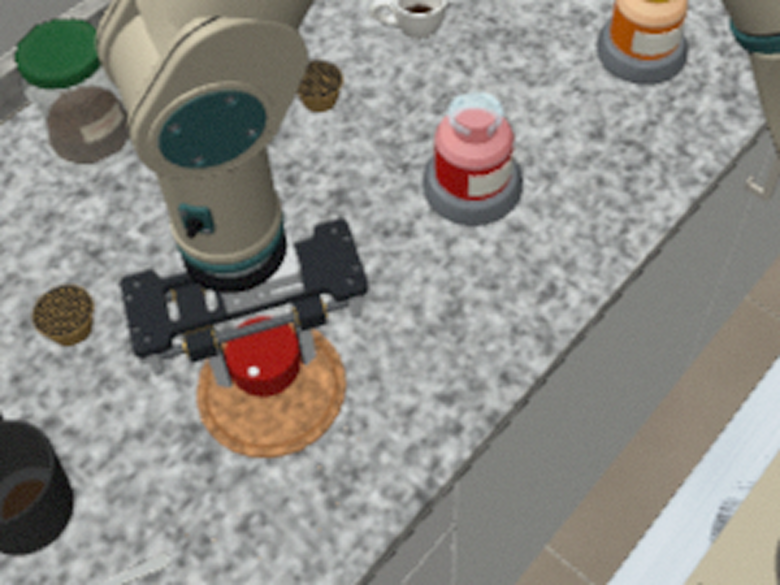

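The lid is held level over the cork mat and the jar is open. I'll lower it with the force reading as a check.

send_rows(plan=[[[0,0,0.01],[0,0,0]],[[0,0,0.01],[0,0,0]],[[0,0,0.007],[0,0,0]],[[0,0,0.0035],[0,0,0]],[[0,0,0],[0,0,0]],[[0,0,0],[0,0,0]]])

```text
time_s: 12.65
eef_pos: [471.9, 183.1, 8.1]
orientation: [[-0.859, 0.512, 0.0], [0.512, 0.859, 0.0], [-0.0, 0.0, -1.0]]
ft_force: [1.0, -0.4, -0.3]
finger_gap: 60.1
gripper_force: 20.0
```

send_rows(plan=[[[0,0,0.001],[0,0,0]],[[0,0,0],[0,0,0]]])

```text
time_s: 12.9
eef_pos: [471.9, 182.9, 7.1]
orientation: [[-0.859, 0.512, 0.0], [0.512, 0.859, 0.0], [-0.0, 0.0, -1.0]]
ft_force: [-0.3, -0.3, -0.8]
finger_gap: 60.2
gripper_force: 20.0
```

send_rows(plan=[[[0,0,0],[0,0,0]],[[0,0,0],[0,0,0]],[[0,0,0],[0,0,0]],[[0,0,0],[0,0,0]],[[0,0,0],[0,0,0]],[[0,0,0],[0,0,0]]], claw=0)

```text
time_s: 13.65
eef_pos: [471.9, 182.9, 7.0]
orientation: [[-0.859, 0.512, 0.0], [0.512, 0.859, -0.0], [-0.0, -0.0, -1.0]]
ft_force: [-0.4, -0.3, 0.2]
finger_gap: 93.9
gripper_force: 0.0
```

send_rows(plan=[[[0,0,-0.01],[0,0,0]],[[0,0,-0.02],[0,0,0]],[[0,0,-0.025],[0,0,0]],[[0,0,-0.025],[0,0,0]],[[0,0,-0.025],[0,0,0]],[[0,0,-0.02],[0,0,0]],[[0,0,-0.01],[0,0,0]],[[0,0,0],[0,0,0]],[[0,0,0],[0,0,0]]])

```text
time_s: 14.78
eef_pos: [471.4, 182.5, 141.4]
orientation: [[-0.859, 0.512, -0.001], [0.512, 0.859, -0.001], [0.001, -0.001, -1.0]]
ft_force: [0.7, 0.3, -0.1]
finger_gap: 94.2
gripper_force: 0.0
```

```bash
python3 - <<'E'
from h import *
save("scene","s6.png",(100,150,400,375),2.6)
E
```

```text
(no output)
```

View pics/s6.png

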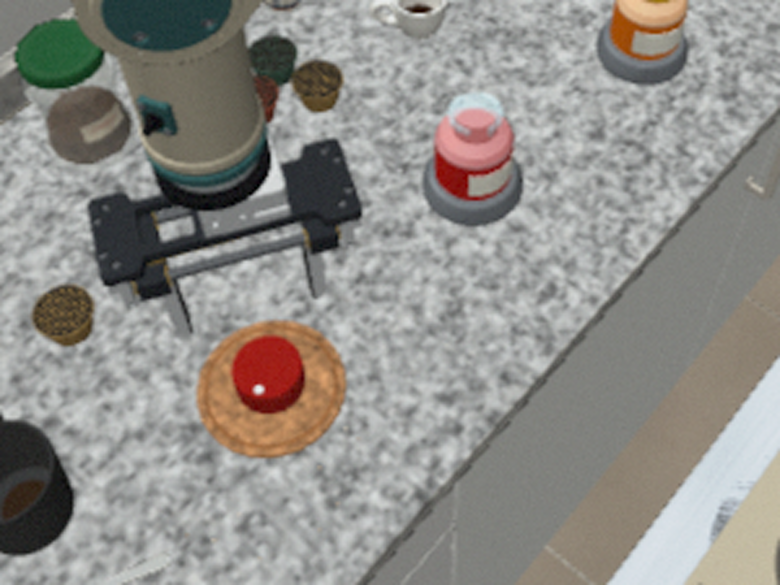

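The lid sits upright at the centre of the mat, around crop (268,374), and the gripper is clear of it.

```bash
python3 -c "
from bench import env
print(env.sign_off())"
```

```text
the job is handed in; nothing more can be done
None
```

The red lid was unscrewed in two twists (132° in all, let go and re-gripped half-way), lifted off and left upright at the centre of the cork mat; I handed the job in about 15 s into the 56 s limit, and no verdict came back.

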